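# Put away the slates and dessert glasses

## Robot

A 7-joint arm with a two-finger parallel gripper is mounted at the origin on the work surface. World frame = base frame: x ahead of the robot, y to its left, z up, the work surface at z = 0. Lengths are in m, angles in rad, forces in N, time in s.
With the tool pointing down it reaches from about 0.35 to 0.9 m from the base axis. Payload 8.1 kg.
Tool frame: the origin (TCP) lies at the centre of the arm's flange, where the gripper is bolted on; the fingertips stand 178 mm ahead of it and the grasp point (between the pads) lies 159 mm ahead of it; z points along the fingers, y is the line along which they close (so a half turn about z gives the same grasp; the last joint's range is limited). The gripper opens to 92 mm and grips with 3 to 60 N. Pads are 19 mm wide; open, the fingers measure 130 mm over their backs; the gripper's body (75 mm by 190 mm) begins 47 mm behind the grasp point.
Start: joints at [-1.433, 0.434, 0.025, 1.573, -0.012, 1.134, -0.075], TCP at [0.149, 0.607, 0.405] pointing down, gripper open.
Joint ranges: [-2.62, 2.62], [-0.44, 2.09], [-1.27, 1.32], [0.08, 2.57], [-1.32, 4.46], [0.12, 2], [-2.74, 2.74]. Speed limits (rad/s): [2.22, 2.22, 3.01, 3.01, 3.14, 3.14, 3.14].

## Interface

Orientations are given as a rotation vector (axis times angle).
In Python, from cell import arm gives the robot as it stands. The module is installed in compiled form; this text tells all that it offers.
- The arm moves only by the shell command python3 -m inch 'ROWS' [FORCE]. ROWS is text: rows parted by semicolons, each of 5 numbers parted by spaces: the shift along the tool's x, y, z in m, then the turn about the tool's z in rad, then the finger opening in m, from 0 to 0.0918. In form: x y z roll fingers; .... A call has 1 to 5 rows; each row is the pose to reach, as a shift and turn from the pose commanded when the call began, along the tool's axes at that moment; what a row does not reach only later rows make up. A row lasts 1/10 s, in which the tool goes at most 50 mm and 8.59 degrees, less where a joint would pass 70% of its speed; a pose out of reach is approached as far as the arm can. A call with a gripper value outside its range is refused whole. The fingers move at their own pace and stop on an object; FORCE is the grip in N (left out, the last holds). Time passes only in rows, so rows that repeat a pose let the fingers close. It gives the time, the measured TCP pose, the force, the opening and the grip force at its end, in the units of the state.
- arm.observe(): the state, without advancing time (a new reading comes with each control period).
- arm.get_image(name): name is "side" or "top"; returns the picture (400x640x3 uint8, red, green, blue); there is no depth.
- arm.get_calibration(name): a dict with "intrinsics" (3x3 intrinsics, pixels), "distortion" ([k1, k2, p1, p2, k3] as OpenCV has them; the pictures are not rectified), "pose" (4x4, takes a point from camera to world coordinates). Camera axes: x right, y up, looking along -z (the intrinsics and any distortion apply to the point x, -y, -z); pixel columns grow to the right and rows downward; lengths in m; the calibration is good to about 2 mm. A picture is of the moment at which its call begins. get_calibration takes no time and is no camera call.
- arm.sign_off(): hands the job in; it is judged then, once.
Trained networks look in the newest picture that a camera, given by its name, has taken for a name from the list of things; names that differ only in an ending like _2 or _b are one class to them, and where a whole thing is asked for, a point or a joint stands for the part that bears it (a point fixed in the world has none). Each returns a list of dicts, best first, with "conf" (0 to 1); they miss things now and then, are a little off and sometimes report something else, mostly with a low value. They report only what shows in the picture. A call takes as long as a camera call. They do not tell look-alikes from the thing itself.
- arm.look_for(camera, query): "point" ([row, column] in pixels, amid what is visible of it).
- arm.silhouettes(camera, query): "region" (400x640 bool, what is visible of it) and "point" ([row, column] in pixels, amid what is visible of it).
- arm.place_of(camera, query): "point" ([row, column] in pixels: a listed point, or the origin of a listed thing).
The state is a dict: "clock": time; "joints": joint angles; "dq": joint speeds; "joint_efforts": joint torques, N m; "position": TCP position; "ee_rot": TCP orientation; "force": force on the tool from outside, world axes, zero at the start; "ft_torque": the same for the moment, N m; "width": opening from 0.0 (shut) to 1.0 (fully open); "gripper_force": force on a finger pad.
Only numpy, scipy, OpenCV 4.12 (cv2) and the standard library are available. Lean on these libraries where they do the work, as an engineer would, in place of code of your own. Each camera call takes 0.05 s, during which the arm holds its last target. There are 200 camera calls.

## Task

Put the loose slate plates from the counter onto the slates in the white caddy and tap the pile until it is one square stack with every slate's edges aligned and flush against both caddy walls. Sort the loose dessert glasses, still upside down, into the two rows of the drawer insert, each in the row that already begins with a dessert glass of its size. Leave those two first dessert glasses, the bottle, the pepper mill and the bowl where they are.

Things in the scene. Friction and masses are not known exactly. Their poses are not given: they have to be found in the camera images.
- caddy: white caddy fixed to the counter. Origin on the counter under the middle of its floor, z up. Floor x -75 to 75, y -60 to 60 mm, 6 mm above the counter. Walls on two sides only, 6 mm thick, tops at 46 mm: inner faces at x = +75 and y = +60 mm. The -x and -y sides are open, no lip. A flush slate has its long side along x and its centre at x 25, y 30 mm. Honed slates slide easily on it and each other (friction about 0.3).
- caddy_corner (a point): the inner corner of the caddy where the two walls meet, on its floor (x 75, y 60, z 6 mm in the caddy's frame)
- slate1: dark slate serving plate, 100 x 60 x 8 mm, about 130 g; origin at the centre of its underside, x along the 100 mm side, y along the 60 mm side, z up. Either long way round is the same. Lies on the caddy floor, askew and some way off both walls.
- slate2: dark slate serving plate, 100 x 60 x 8 mm, about 130 g; origin at the centre of its underside, x along the 100 mm side, y along the 60 mm side, z up. Either long way round is the same. Lies askew on slate1 in the caddy.
- slate3: dark slate serving plate, 100 x 60 x 8 mm, about 130 g; origin at the centre of its underside, x along the 100 mm side, y along the 60 mm side, z up. Either long way round is the same. Starts flat on the counter; may be absent.
- slate4: dark slate serving plate, 100 x 60 x 8 mm, about 130 g; origin at the centre of its underside, x along the 100 mm side, y along the 60 mm side, z up. Either long way round is the same. Starts flat on the counter; may be absent. At least one of slate3 and slate4 is there; their order in the pile does not matter.
- insert: white drawer insert fixed to the counter, 300 (x) by 206 mm (y). Origin on the counter under its middle, z up. Two rows run along x, centred at y -50 and +50 mm, floor 4 mm above the counter, 94 mm wide between ribs (at y -100, 0, 100; 6 mm thick, tops at 10 mm), ends open. A row's first dessert glass stands near x +110 mm; the rest towards -x is empty. Glasses stand wholly on the row floor.
- small_sample: squat amber fluted dessert glass, upside down (closed end up), 56 mm across the rim at the bottom tapering to 50 mm at the top, 42 mm tall, about 110 g; origin at the centre of its underside, z up. The small dessert glass already standing at the far end of one row; which row varies. Leave it (within 50 mm).
- large_sample: squat amber fluted dessert glass, upside down (closed end up), 66 mm across the rim at the bottom tapering to 60 mm at the top, 54 mm tall, about 170 g; origin at the centre of its underside, z up. The large dessert glass already standing at the far end of the other row. Leave it (within 50 mm).
- small1: squat amber fluted dessert glass, upside down (closed end up), 56 mm across the rim at the bottom tapering to 50 mm at the top, 42 mm tall, about 110 g; origin at the centre of its underside, z up. Starts loose on the counter to the robot's right; may be absent.
- small2: squat amber fluted dessert glass, upside down (closed end up), 56 mm across the rim at the bottom tapering to 50 mm at the top, 42 mm tall, about 110 g; origin at the centre of its underside, z up. Starts loose on the counter to the robot's right; may be absent.
- large1: squat amber fluted dessert glass, upside down (closed end up), 66 mm across the rim at the bottom tapering to 60 mm at the top, 54 mm tall, about 170 g; origin at the centre of its underside, z up. Starts loose on the counter to the robot's right; may be absent.
- large2: squat amber fluted dessert glass, upside down (closed end up), 66 mm across the rim at the bottom tapering to 60 mm at the top, 54 mm tall, about 170 g; origin at the centre of its underside, z up. Starts loose on the counter to the robot's right; may be absent.
- large3: squat amber fluted dessert glass, upside down (closed end up), 66 mm across the rim at the bottom tapering to 60 mm at the top, 54 mm tall, about 170 g; origin at the centre of its underside, z up. Starts loose on the counter to the robot's right; may be absent.
- oil_bottle: green bottle, 60 mm across, 200 mm tall, bystander; origin at its foot
- pepper_mill: dark wooden pepper mill, 54 mm across, 140 mm tall, bystander; origin at its foot
- cereal_bowl: white bowl, 130 mm across, 55 mm tall, bystander; origin at its foot
Mind the look-alikes: they are no part of the job. Leave any purple look-alike of the large1 alone.

How it is judged:
By the outcome, as a careful person would: the job done as asked, in the order asked, and still so for the second after the job is handed in, with the robot touching nothing.
Of slate3, slate4 only 1 to 2 are there at a start; the rules pass over those that are not, and their reading is None.
Of small1, small2, large1, large2, large3 only 4 to 5 are there at a start; the rules pass over those that are not, and their reading is None.
At some moment in a run one of small1, small2, large1, large2, large3 may be knocked a few centimetres aside while the robot is not near it.
It also fails if it takes over 208 s, if anything falls off the work surface, if the arm or the gripper's body presses on something with over 40 N, if the wrist force passes 120 N, or if a joint passes its speed limit or range.

## Working session

There is one attempt and no reset: what is moved stays moved. The work goes in short steps, Python scripts to look and compute and a shell command to move; the robot and the scene stay as the last step left them, time stands still between calls to the robot, and variables do not carry over. Pictures are saved under pics/ and viewed, at most 14 in all, crops included, and the job is handed in when it is done.

```bash
mkdir -p pics; cat > h.py <<'E'
import numpy as np, cv2
from cell import arm
from scipy.spatial.transform import Rotation as R
def px2w(cam,p,z):
    c=arm.get_calibration(cam); K=np.array(c["intrinsics"]);d=np.array(c["distortion"]);T=np.array(c["pose"])
    u=cv2.undistortPoints(np.array([[[p[1],p[0]]]],float),K,d)[0,0]
    v=T[:3,:3]@np.array([u[0],-u[1],-1]);o=T[:3,3]
    return o+v*(z-o[2])/v[2]
def w2px(cam,P):
    c=arm.get_calibration(cam);T=np.array(c["pose"])
    q=(np.linalg.inv(T)@np.r_[P,1])[:3]*[1,-1,-1]
    r=cv2.projectPoints(q.reshape(1,1,3),np.zeros(3),np.zeros(3),np.array(c["intrinsics"]),np.array(c["distortion"]))[0].ravel()
    return r[::-1]
def save(cam,name):
    im=arm.get_image(cam); cv2.imwrite(f"pics/{name}.png",im[:,:,::-1]); return im
def to_tool(dw):
    return R.from_rotvec(arm.observe()["ee_rot"]).inv().apply(dw)
E
python3 - <<'E'
from h import *
save("top","t0");save("side","s0")
for c in("top","side"):
    k=arm.get_calibration(c);print(c,np.round(k["pose"],3).tolist(),k["intrinsics"],k["distortion"])
o=arm.observe();print(o);print(R.from_rotvec(o["ee_rot"]).as_matrix().round(3))
for q in["caddy_corner","caddy","insert","slate1","slate3","small1","large1","small_sample","oil_bottle","pepper_mill","cereal_bowl"]:
    for c in ("top","side"):
        for r in arm.place_of(c,q):
            print(q,c,round(r["conf"],2),np.round(r["point"]),px2w(c,r["point"],0.006 if 'corner' in q else 0).round(3))
E
```

```text
top [[-0.03, 0.997, -0.072, 0.471], [-0.999, -0.031, -0.018, -0.066], [-0.02, 0.071, 0.997, 1.293], [0.0, 0.0, 0.0, 1.0]] [[375.32687658   0.         319.58207215]
 [  0.         375.32687658 198.83429157]
 [  0.           0.           1.        ]] [-0.08109768  0.          0.          0.          0.        ]
side [[-0.862, 0.312, -0.4, 0.193], [-0.507, -0.545, 0.668, 0.564], [-0.009, 0.778, 0.628, 0.643], [0.0, 0.0, 0.0, 1.0]] [[370.37096465   0.         318.06322155]
 [  0.         370.37096465 203.79805669]
 [  0.           0.           1.        ]] [-0.02712167  0.          0.          0.          0.        ]
{'clock': 0.1, 'joints': array([-1.43258593,  0.43519391,  0.02498973,  1.57398007, -0.01159713,
        1.13402103, -0.07506293]), 'dq': array([ 5.58886740e-04, -2.45769360e-03,  1.15125809e-03, -4.84824316e-03,
       -8.94051897e-04, -5.57494759e-05,  3.48809037e-04]), 'joint_efforts': array([ 2.83761146e-03, -6.69127250e+01,  9.87797789e-01, -3.15149331e+01,
       -6.05369057e-02,  3.74920992e-02,  4.52023460e-05]), 'position': array([0.1490458 , 0.60676546, 0.40400831]
[... 1921 characters left out ...]
e 0.69 [197. 423.] [ 0.361 -0.296  0.   ]
large1 side 0.64 [141. 377.] [ 0.602 -0.528  0.   ]
small_sample top 0.68 [171. 314.] [ 0.663 -0.027  0.   ]
small_sample side 0.97 [213. 287.] [ 0.656 -0.047  0.   ]
oil_bottle top 0.92 [153. 225.] [0.737 0.287 0.   ]
oil_bottle top 0.5 [202. 419.] [ 0.543 -0.385  0.   ]
oil_bottle side 0.62 [285. 175.] [0.732 0.28  0.   ]
oil_bottle side 0.28 [159. 318.] [ 0.721 -0.323  0.   ]
pepper_mill top 0.57 [139. 273.] [0.78  0.116 0.   ]
pepper_mill side 0.74 [232. 212.] [0.78  0.112 0.   ]
pepper_mill side 0.36 [175. 413.] [ 0.423 -0.387  0.   ]
cereal_bowl top 0.71 [148. 406.] [ 0.731 -0.348  0.   ]
cereal_bowl side 0.81 [158. 323.] [ 0.71  -0.333  0.   ]
```

View pics/t0.png

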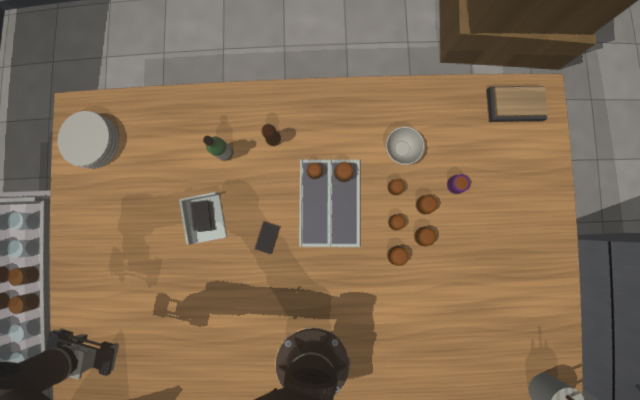

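View pics/s0.png

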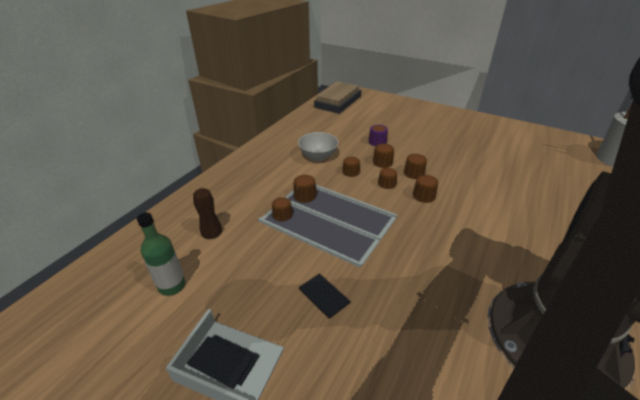

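The top view shows the caddy at about (220,203), one loose slate at (237,267), and the insert at (203,330) with its samples at (171,314) small and (171,345) large. There are five loose glasses, and the purple look-alike is at (184,458). Next I measure the poses.

```bash
python3 - <<'E'
from h import *
im=cv2.imread("pics/t0.png")
c=cv2.resize(im[180:260,165:295],None,fx=6,fy=6,interpolation=cv2.INTER_CUBIC);cv2.imwrite("pics/c0.png",c)
for q in["slate3","insert","caddy"]:
  for cam in("top","side"):
    for r in arm.silhouettes(cam,q):
        cs,_=cv2.findContours(r["region"].astype(np.uint8),cv2.RETR_EXTERNAL,cv2.CHAIN_APPROX_NONE)
        k=max(cs,key=cv2.contourArea)[:,0,:]
        z=0.01 if q=="insert" else 0.008 if q=="slate3" else 0.006
        W=np.array([px2w(cam,(v,u),z)[:2] for u,v in k],np.float32)
        b=cv2.minAreaRect(W*1000);print(q,cam,round(r["conf"],2),np.round(b[0]),np.round(b[1]),round(b[2],1))
for q in["small_sample","large_sample","small1","large1"]:
  for cam in("top","side"):
    for r in arm.silhouettes(cam,q):
        cs,_=cv2.findContours(r["region"].astype(np.uint8),cv2.RETR_EXTERNAL,cv2.CHAIN_APPROX_NONE)
        k=max(cs,key=cv2.contourArea)[:,0,:]
        W=np.array([px2w(cam,(v,u),.025)[:2] for u,v in k],np.float32)
        b=cv2.minAreaRect(W*1000);print(q,cam,round(r["conf"],2),np.round(b[0]),np.round(b[1]))
E
```

```text
slate3 top 0.93 [438. 143.] [ 65. 103.] 70.4
slate3 top 0.64 [522. 375.] [105.  65.] 5.2
slate3 side 0.96 [525. 364.] [107.  66.] 4.2
slate3 side 0.9 [505. 334.] [ 53. 117.] 65.8
slate3 side 0.67 [433. 142.] [ 63. 104.] 70.5
insert top 0.64 [551. -73.] [208. 300.] 87.9
insert side 0.85 [546. -76.] [216. 303.] 88.0
caddy top 0.77 [512. 366.] [165. 143.] 9.7
caddy side 0.81 [520. 353.] [185. 146.] 7.4
caddy side 0.33 [ 368. -336.] [ 66. 150.] 10.5
small_sample top 0.53 [661. -28.] [51. 55.]
small_sample side 0.77 [658. -31.] [ 54. 101.]
small_sample side 0.62 [831. 236.] [ 68. 310.]
large_sample top 0.53 [ 655. -125.] [61. 69.]
large_sample side 0.81 [ 654. -139.] [ 59. 128.]
small1 top 0.79 [ 477. -299.] [52. 55.]
small1 top 0.73 [ 599. -304.] [55. 51.]
small1 top 0.61 [ 363. -298.] [71. 63.]
small1 side 0.8 [ 473. -300.] [ 51. 112.]
small1 side 0.62 [ 592. -305.] [ 52. 112.]
small1 side 0.29 [660. -32.] [ 58. 105.]
large1 top 0.74 [ 532. -404.] [72. 64.]
large1 top 0.72 [ 363. -299.] [64. 62.]
large1 top 0.66 [ 600. -516.] [61. 81.]
large1 top 0.56 [ 426. -395.] [73. 65.]
large1 side 0.83 [ 426. -406.] [ 64. 144.]
large1 side 0.76 [ 534. -415.] [ 60. 144.]
large1 side 0.7 [ 363. -309.] [ 59. 132.]
large1 side 0.65 [ 604. -528.] [ 61. 155.]
```

View pics/c0.png

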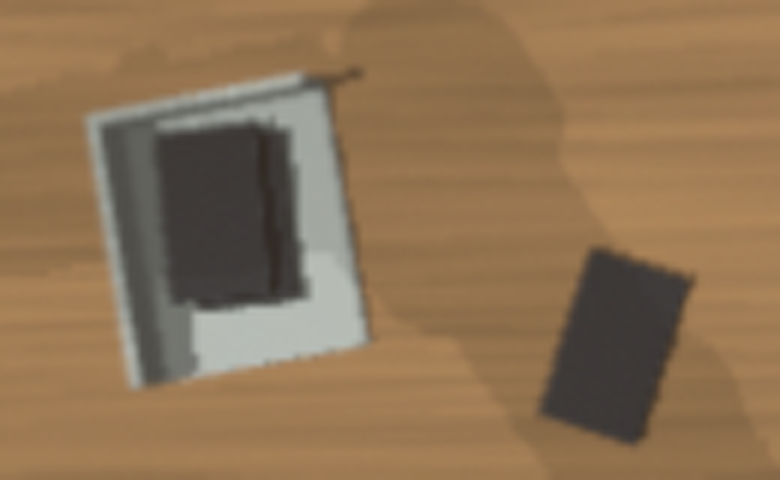

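The crop shows the caddy's two walls at the top and left, with two slates askew near the +x and +y side. The loose slate's corners are at crop (597,248), (692,283), (637,443) and (541,411).

```bash
cat >> h.py <<'E'
def go(x,y,z,a=None):
    """tool shift & roll to bring the TCP to world x,y,z, tool-y axis at yaw a deg (mod 180)"""
    o=arm.observe();M=R.from_rotvec(o["ee_rot"]).as_matrix()
    cur=np.degrees(np.arctan2(M[1,1],M[0,1])); r=0
    if a is not None: r=-((a-cur+90)%180-90)
    d=M.T@(np.array([x,y,z])-o["position"])
    print("shift",d.round(4),"roll",round(np.radians(r),3),"yawY",cur.round(1),"pos",o["position"].round(4),"j7",o["joints"][6].round(2),"t",round(o["clock"],2),"F",o["force"].round(1),"w",round(o["width"]*.0918,4))
E
python3 - <<'E'
from h import *
f=lambda u,v:(180+v/6-.5,165+u/6-.5)
A=px2w("top",f(370,343),.006)[:2];B=px2w("top",f(326,84),.006)[:2]
print("C(-75,-60)",A,"C(75,-60)",B,np.linalg.norm(B-A),np.degrees(np.arctan2(*(B-A)[::-1])))
TL=px2w("top",f(90,117),.046)[:2];BL=px2w("top",f(132,388),.046)[:2];TR=px2w("top",f(303,75),.046)[:2]
print("walltop TL(81,66)",TL,"BL(-75,66)",BL,"TR(81,-60)",TR,np.degrees(np.arctan2(*(TL-BL)[::-1])),np.degrees(np.arctan2(*(TL-TR)[::-1])))
go(.438,.143,.25,70.4)
E
```

```text
C(-75,-60) [0.44265487 0.28383268] C(75,-60) [0.59304258 0.30773416] 0.15227522171662242 9.03062464079507
walltop TL(81,66) [0.57488278 0.43260407] BL(-75,66) [0.4216249 0.4093051] TR(81,-60) [0.59476287 0.30925298] 8.644180944622727 99.15544756957986
shift [-0.3913 -0.3816  0.1547] roll 0.101 yawY 76.2 pos [0.1491 0.607  0.4047] j7 -0.08 t 1.9 F [ 0.4  0.5 -0.5] w 0.0917
```

```bash
python3 -m inch '-0.028 -0.027 0.01 0.03 0.0918; -0.056 -0.054 0.02 0.06 0.0918; -0.084 -0.081 0.03 0.1 0.0918; -0.112 -0.108 0.04 0.1 0.0918; -0.14 -0.136 0.05 0.1 0.0918' 20; python3 -m inch '-0.028 -0.027 0.01 0 0.0918; -0.056 -0.054 0.02 0 0.0918; -0.084 -0.081 0.03 0 0.0918; -0.112 -0.108 0.04 0 0.0918; -0.14 -0.136 0.05 0 0.0918'; python3 - <<'E'
from h import *
go(.438,.143,.25,70.4)
E
```

```text
clock: 2.4
position: [0.2532, 0.4402, 0.3546]
ee_rot: [0.533, 3.096, 0.001]
force: [0.6, 1.1, -0.9]
width: 1.001
gripper_force: 0.0
clock: 2.9
position: [0.3396, 0.2652, 0.3047]
ee_rot: [0.532, 3.096, 0.001]
force: [1.2, 0.7, -0.0]
width: 0.998
gripper_force: 0.0
shift [-0.1335 -0.0824  0.0547] roll 0.002 yawY 70.5 pos [0.3396 0.2652 0.3047] j7 0.5 t 2.9 F [ 1.2  0.7 -0. ] w 0.0916
```

```bash
python3 -m inch '-0.034 -0.021 0.014 0 0.0918; -0.067 -0.041 0.028 0 0.0918; -0.1 -0.062 0.042 0 0.0918; -0.1335 -0.0824 0.055 0 0.0918; -0.1335 -0.0824 0.055 0 0.0918'; python3 - <<'E'
from h import *
save("top","t1")
for r in arm.silhouettes("side","slate3")+arm.silhouettes("top","slate3"):
    k=max(cv2.findContours(r["region"].astype(np.uint8),0,1)[0],key=cv2.contourArea)[:,0,:]
    print(round(r["conf"],2),r["point"],len(k))
go(.438,.143,.25,70.4);go(.438,.143,.182,70.4)
E
```

```text
clock: 3.4
position: [0.4398, 0.1396, 0.2488]
ee_rot: [0.544, 3.093, -0.004]
force: [-0.4, 0.8, 0.6]
width: 1.001
gripper_force: 0.0
0.96 [361.8, 218.7] 151
0.9 [353.1, 243.9] 147
0.67 [294.0, 324.8] 106
0.7 [207.4, 213.5] 24
0.59 [212.0, 202.4] 82
shift [-0.0012 -0.0012 -0.0002] roll 0.001 yawY 70.4 pos [0.4372 0.1445 0.2498] j7 0.91 t 3.55 F [-0.4 -0.4 -0.5] w 0.0916
shift [-0.0013 -0.0012  0.0678] roll 0.001 yawY 70.4 pos [0.4372 0.1445 0.2498] j7 0.91 t 3.55 F [-0.4 -0.4 -0.5] w 0.0916
```

```bash
python3 -m inch '-0.001 -0.001 0.04 0 0.0918; -0.001 -0.001 0.06 0 0.0918; -0.001 -0.001 0.069 0 0.0918; -0.001 -0.001 0.069 0 0.0918; -0.001 -0.001 0.069 0 0.05' 25;python3 -m inch '0 0 0 0 0.05; 0 0 0 0 0.05; 0 0 0 0 0.05; 0 0 0 0 0.05; 0 0 0 0 0.05'; python3 - <<'E'
from h import *
go(.438,.143,.26,70.4)
# caddy target: centre caddy (0,-1), slate long along caddy x -> tool y along caddy y (99)
o=np.array([.5067,.3553]);c,s=np.cos(np.radians(9)),np.sin(np.radians(9));M=np.array([[c,-s],[s,c]])
p=o+M@[.008,-.002];print(p);go(*p,.26,99)
E
```

```text
clock: 4.05
position: [0.438, 0.1437, 0.1815]
ee_rot: [0.531, 3.096, 0.001]
force: [-0.1, 0.2, 0.6]
width: 0.953
gripper_force: 0.0
clock: 4.55
position: [0.4381, 0.143, 0.1811]
ee_rot: [0.533, 3.096, 0.001]
force: [-1.3, 0.1, 7.1]
width: 0.646
gripper_force: 25.0
shift [ 0.0001 -0.     -0.0789] roll 0.001 yawY 70.5 pos [0.4381 0.143  0.1811] j7 0.96 t 4.55 F [-1.3  0.1  7.1] w 0.0593
[0.51491438 0.3545761 ]
shift [-0.0017  0.2251 -0.0787] roll -0.498 yawY 70.5 pos [0.4381 0.143  0.1811] j7 0.96 t 4.55 F [-1.3  0.1  7.1] w 0.0593
```

```bash
python3 -m inch '0 0 -0.03 0 0.05; 0 0 -0.06 -0.1 0.05; 0 0.03 -0.08 -0.25 0.05; 0 0.06 -0.08 -0.39 0.05; 0 0.1 -0.08 -0.5 0.05'; python3 - <<'E'
from h import *
o=np.array([.5067,.3553]);c,s=np.cos(np.radians(9)),np.sin(np.radians(9));M=np.array([[c,-s],[s,c]])
p=o+M@[.008,-.006];print(p);go(*p,.24,99);go(*p,.2045,99)
E
```

```text
clock: 5.05
position: [0.4717, 0.237, 0.2616]
ee_rot: [-0.255, 3.13, -0.0]
force: [0.2, 0.6, -1.6]
width: 0.649
gripper_force: 25.0
[0.51554011 0.35062535]
shift [-0.0616  0.1051  0.0217] roll 0.005 yawY 99.3 pos [0.4717 0.237  0.2616] j7 1.19 t 5.05 F [ 0.2  0.6 -1.6] w 0.0596
shift [-0.0616  0.1051  0.0572] roll 0.005 yawY 99.3 pos [0.4717 0.237  0.2616] j7 1.19 t 5.05 F [ 0.2  0.6 -1.6] w 0.0596
```

```bash
python3 -m inch '-0.016 0.028 0 0.005 0.05; -0.032 0.056 0 0.005 0.05; -0.05 0.086 0.005 0.005 0.05; -0.062 0.105 0.02 0.005 0.05; -0.062 0.105 0.025 0.005 0.05'; python3 - <<'E'
from h import *
save("side","s2")
im=cv2.imread("pics/s2.png");cv2.imwrite("pics/s2c.png",cv2.resize(im[240:400,100:320],None,fx=3,fy=3))
o=np.array([.5067,.3553]);c,s=np.cos(np.radians(9)),np.sin(np.radians(9));M=np.array([[c,-s],[s,c]])
p=o+M@[.008,-.006];print(p);go(*p,.2045,99)
E
```

```text
clock: 5.55
position: [0.5156, 0.3539, 0.2342]
ee_rot: [0.247, -3.131, -0.002]
force: [-0.8, -0.7, -1.7]
width: 0.646
gripper_force: 25.0
[0.51554011 0.35062535]
shift [-0.0003 -0.001   0.0291] roll -0.001 yawY 98.9 pos [0.5152 0.3516 0.2336] j7 1.08 t 5.6 F [-0.6 -0.4 -2.3] w 0.0596
```

View pics/s2c.png

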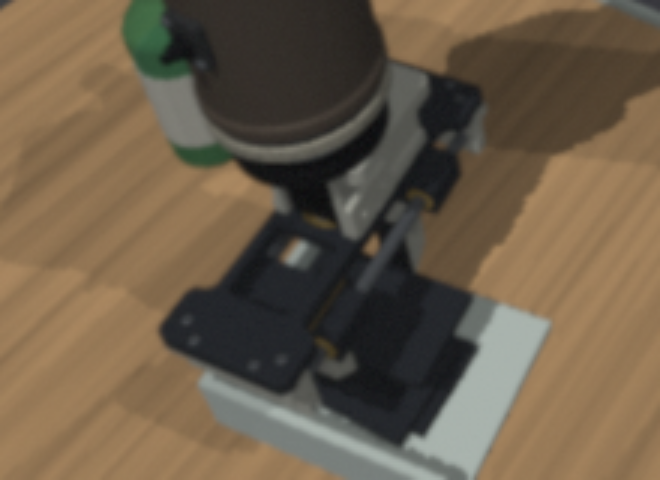

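The slate hangs over the pile, and the left finger is just inside the +y wall. I'll lower it.

```bash
python3 -m inch '0 -0.001 0.012 0 0.05; 0 -0.001 0.022 0 0.05; 0 -0.001 0.0275 0 0.05; 0 -0.001 0.028 0 0.05; 0 -0.001 0.028 0 0.05'; python3 - <<'E'
from h import *
go(.5155,.3506,.2045,99)
E
```

```text
clock: 6.1
position: [0.5162, 0.3494, 0.2078]
ee_rot: [0.241, -3.132, 0.0]
force: [-0.4, 0.6, -1.3]
width: 0.645
gripper_force: 25.0
shift [0.0005 0.0013 0.0033] roll -0.003 yawY 98.8 pos [0.5162 0.3494 0.2078] j7 1.08 t 6.1 F [-0.4  0.6 -1.3] w 0.0592
```

```bash
python3 -m inch '0 0 0.002 0 0.05; 0 0 0.002 0 0.072; 0 0 0.002 0 0.072; 0 0 0.002 0 0.072; 0 0 -0.02 0 0.072';  python3 -m inch '0 0 -0.025 0 0.072; 0 0 -0.05 0 0.06; 0 0 -0.06 0 0.06; 0 0 -0.06 0 0.05; 0 0 -0.06 0 0.05'; python3 - <<'E'
from h import *
save("top","t3"); save("side","s3")
go(.5155,.3506,.2045,99)
E
```

```text
clock: 6.6
position: [0.5151, 0.3491, 0.2257]
ee_rot: [0.242, -3.128, 0.004]
force: [0.0, 0.1, -0.1]
width: 0.785
gripper_force: 0.0
clock: 7.1
position: [0.5158, 0.3496, 0.2869]
ee_rot: [0.242, -3.132, 0.001]
force: [-0.4, -0.7, -0.1]
width: 0.556
gripper_force: 0.0
shift [-0.0001  0.0013  0.0818] roll -0.003 yawY 98.8 pos [0.5157 0.3494 0.2863] j7 1.08 t 7.2 F [-0.3  0.4 -1.2] w 0.0501
```

```bash
cat >> h.py <<'E'
O=np.array([.5067,.3553]);cY=np.radians(9)
MC=np.array([[np.cos(cY),-np.sin(cY)],[np.sin(cY),np.cos(cY)]])
def gc(x,y,z,a): # caddy frame, mm
    p=O+MC@(np.array([x,y])/1000);go(*p,z,a)
    q=MC.T@(arm.observe()["position"][:2]-O)*1000;f=MC.T@arm.observe()["force"][:2];print("caddy pos",q.round(1),"F",f.round(1))
E
python3 -m inch '0 0 0 -0.14 0.05; 0 -0.02 0 -0.28 0.05; 0 -0.04 0 -0.42 0.05; 0 -0.06 0 -0.56 0.05; 0 -0.07 0 -0.7 0.05';python3 -m inch '0 0 0 -0.14 0.05; 0 0 0 -0.28 0.05; 0 0 0 -0.42 0.05; 0 0 0 -0.56 0.05; 0 0 0 -0.7 0.05'; python3 - <<'E'
from h import *
gc(12,-75,.25,9)
E
```

```text
clock: 7.7
position: [0.527, 0.2783, 0.2864]
ee_rot: [1.306, -2.855, 0.002]
force: [-0.4, -0.4, 0.1]
width: 0.548
gripper_force: 0.0
clock: 8.2
position: [0.5266, 0.2803, 0.2865]
ee_rot: [2.208, -2.232, -0.001]
force: [-0.9, -0.2, 0.2]
width: 0.547
gripper_force: 0.0
shift [-0.0029 -0.0037  0.0365] roll -0.168 yawY 179.4 pos [0.5266 0.2803 0.2865] j7 2.37 t 8.2 F [-0.9 -0.2  0.2] w 0.0503
caddy pos [  7.9 -77.2] F [-0.9 -0. ]
```

```bash
python3 - <<'E'
import cv2,numpy as np
a=cv2.imread("pics/t3.png")[180:260,165:265];b=cv2.imread("pics/s3.png")[290:400,140:310]
a=cv2.resize(a,(500,400),interpolation=2);b=cv2.resize(b,None,fx=3,fy=3,interpolation=2)
cv2.imwrite("pics/c3.png",cv2.resize(b,(600,400)))
E
```

```text
(no output)
```

View pics/c3.png

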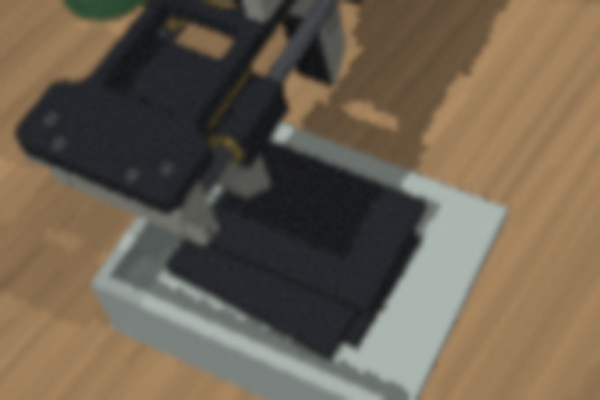

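The three slates are piled askew, with nothing tipping. Next is the y push.

```bash
python3 -m inch '0 0 0.02 -0.1 0.05; -0.003 -0.004 0.05 -0.168 0.05; -0.003 -0.004 0.08 -0.168 0.05; -0.003 -0.004 0.1005 -0.168 0.05; -0.003 -0.004 0.1005 -0.168 0.05'; python3 - <<'E'
from h import *
gc(12,-75,.186,9);gc(12,-12,.186,9)
E
```

```text
clock: 8.7
position: [0.5294, 0.2824, 0.1833]
ee_rot: [2.378, -2.043, -0.004]
force: [0.1, -0.7, -0.3]
width: 0.543
gripper_force: 0.0
shift [-0.0005 -0.0009 -0.0027] roll -0.006 yawY -171.3 pos [0.5294 0.2824 0.1833] j7 2.45 t 8.7 F [ 0.1 -0.7 -0.3] w 0.0498
caddy pos [ 11.  -75.5] F [-0.  -0.7]
shift [-0.0635 -0.0006 -0.0028] roll -0.006 yawY -171.3 pos [0.5294 0.2824 0.1833] j7 2.45 t 8.7 F [ 0.1 -0.7 -0.3] w 0.0498
caddy pos [ 11.  -75.5] F [-0.  -0.7]
```

```bash
python3 -m inch '0 0 -0.003 0 0.05; -0.008 0 -0.003 0 0.05; -0.016 0 -0.003 0 0.05; -0.024 0 -0.003 0 0.05; -0.032 0 -0.003 0 0.05';python3 -m inch '-0.004 0 0 0 0.05; -0.008 0 0 0 0.05; -0.012 0 0 0 0.05; -0.016 0 0 0 0.05; -0.02 0 0 0 0.05';  python3 - <<'E'
from h import *
gc(12,-12,.186,9)
E
```

```text
clock: 9.2
position: [0.5259, 0.3163, 0.1909]
ee_rot: [-2.383, 2.046, -0.0]
force: [0.3, -1.9, 1.0]
width: 0.548
gripper_force: 1.3
clock: 9.7
position: [0.5231, 0.3349, 0.1902]
ee_rot: [2.382, -2.047, 0.0]
force: [0.8, -1.0, 1.6]
width: 0.545
gripper_force: 0.8
shift [-0.0107  0.0011  0.0042] roll -0.006 yawY -171.4 pos [0.5231 0.3349 0.1902] j7 2.39 t 9.7 F [ 0.8 -1.   1.6] w 0.05
caddy pos [ 13.  -22.7] F [ 0.7 -1.1]
```

```bash
python3 -m inch '0.005 0 0 0 0.05; 0.005 0 0.0045 0 0.05; 0.005 0 0.0045 0 0.05; 0 0 0.0045 0 0.05; -0.004 0 0.0045 0 0.05';python3 -m inch '-0.002 0 0 0 0.05; -0.004 0 0 0 0.05; -0.006 0 0 0 0.05; -0.008 0 0 0 0.05; -0.01 0 0 0 0.05';  python3 - <<'E'
from h import *
gc(12,-12,.186,9)
E
```

```text
clock: 10.2
position: [0.5224, 0.3389, 0.1856]
ee_rot: [2.382, -2.047, 0.0]
force: [0.6, -1.7, -0.3]
width: 0.545
gripper_force: 1.4
clock: 10.7
position: [0.5212, 0.3476, 0.1856]
ee_rot: [2.381, -2.046, 0.002]
force: [1.5, -10.5, 5.1]
width: 0.543
gripper_force: 5.5
shift [ 0.0021  0.0011 -0.0004] roll -0.006 yawY -171.4 pos [0.5212 0.3476 0.1856] j7 2.37 t 10.7 F [  1.5 -10.5   5.1] w 0.0499
caddy pos [13.2 -9.9] F [ -0.2 -10.6]
```

```bash
python3 -m inch '-0.002 0 0 0 0.05; -0.004 0 0 0 0.05; -0.004 0 0 0 0.05';  python3 - <<'E'
from h import *
gc(12,-12,.186,9)
E
python3 -m inch '0.02 0 0 0 0.05; 0.04 0 -0.02 0 0.05; 0.05 0 -0.05 0 0.05; 0.05 0 -0.08 0 0.05; 0.05 0 -0.08 0 0.03'; python3 - <<'E'
from h import *
gc(-60,20,.26,99)
gc(-60,20,.26,9)
E
```

```text
clock: 11.0
position: [0.5214, 0.3485, 0.1855]
ee_rot: [2.376, -2.046, 0.008]
force: [0.2, -17.2, 8.6]
width: 0.541
gripper_force: 8.4
shift [ 0.003   0.0014 -0.0005] roll -0.008 yawY -171.5 pos [0.5214 0.3485 0.1855] j7 2.37 t 11.0 F [  0.2 -17.2   8.6] w 0.0497
caddy pos [13.4 -9. ] F [ -2.5 -17. ]
clock: 11.5
position: [0.5291, 0.3046, 0.2703]
ee_rot: [-2.376, 2.042, -0.002]
force: [0.8, 1.4, -0.3]
width: 0.5
gripper_force: 0.0
shift [-0.0731  0.0748  0.0101] roll 1.565 yawY -171.4 pos [0.5291 0.3046 0.2703] j7 2.47 t 11.5 F [ 0.8  1.4 -0.3] w 0.0459
caddy pos [ 14.2 -53.6] F [1.  1.2]
shift [-0.0731  0.0748  0.0101] roll -0.006 yawY -171.4 pos [0.5291 0.3046 0.2703] j7 2.47 t 11.5 F [ 0.8  1.4 -0.3] w 0.0459
caddy pos [ 14.2 -53.6] F [1.  1.2]
```

```bash
python3 -m inch '0 0.03 0 0.14 0.01; -0.015 0.06 0 0.28 0.01; -0.03 0.09 0 0.42 0.01; -0.05 0.09 0 0.56 0.01; -0.06 0.09 0 0.7 0.01';python3 -m inch '0 0 0 0.14 0.01; 0 0 0 0.28 0.01; 0 0 0 0.42 0.01; 0 0 0 0.56 0.01; 0 0 0 0.7 0.01';python3 -m inch '0 0 0 0.14 0.01; 0 0 0 0.165 0.01; 0 0 0 0.165 0.01'; python3 - <<'E'
from h import *
gc(-76,27,.186,99)
save("top","t4")
E
```

```text
clock: 12.0
position: [0.4281, 0.3514, 0.2659]
ee_rot: [-1.533, 2.741, 0.003]
force: [0.8, 0.7, 0.8]
width: 0.118
gripper_force: 0.0
clock: 12.5
position: [0.4295, 0.3498, 0.2655]
ee_rot: [-0.496, 3.102, 0.001]
force: [0.0, -0.7, -1.1]
width: 0.11
gripper_force: 0.0
clock: 12.8
position: [0.4295, 0.3496, 0.2656]
ee_rot: [-0.252, 3.131, 0.0]
force: [0.7, 0.2, -0.4]
width: 0.108
gripper_force: 0.0
shift [-0.0012  0.0206  0.0796] roll 0.004 yawY 99.2 pos [0.4295 0.3496 0.2656] j7 0.98 t 12.8 F [ 0.7  0.2 -0.4] w 0.0099
caddy pos [-77.1   6.4] F [0.7 0.1]
```

```bash
python3 -m inch '0 0.02 0.03 0 0.01; 0 0.0206 0.06 0 0.01; 0 0.0206 0.074 0 0.01; 0 0.0206 0.076 0 0.01; 0 0.0206 0.078 0 0.01'; python3 -m inch '-0.004 0 0 0 0.01; -0.008 0 0 0 0.01; -0.012 0 0 0 0.01; -0.016 0 0 0 0.01; -0.02 0 0 0 0.01'; python3 - <<'E'
from h import *
gc(-36,27,.186,99)
E
```

```text
clock: 13.35
position: [0.4271, 0.3691, 0.1881]
ee_rot: [-0.247, 3.132, -0.0]
force: [-0.4, 0.3, 0.2]
width: 0.115
gripper_force: 0.0
clock: 13.85
position: [0.4469, 0.3725, 0.188]
ee_rot: [-0.246, 3.131, 0.001]
force: [-0.2, 0.2, 0.1]
width: 0.109
gripper_force: 0.0
shift [-0.0203  0.0006  0.002 ] roll -0.0 yawY 99.0 pos [0.4469 0.3725 0.188 ] j7 0.98 t 13.85 F [-0.2  0.2  0.1] w 0.01
caddy pos [-56.4  26.4] F [-0.2  0.2]
```

```bash
python3 -m inch '-0.003 0 0.0015 0 0.01; -0.006 0 0.002 0 0.01; -0.009 0 0.002 0 0.01; -0.012 0 0.002 0 0.01; -0.015 0 0.002 0 0.01'; python3 -m inch '-0.002 0 0 0 0.01; -0.004 0 0 0 0.01; -0.006 0 0 0 0.01; -0.008 0 0 0 0.01; -0.009 0 0 0 0.01'; python3 - <<'E'
from h import *
gc(-36,27,.186,99)
E
```

```text
clock: 14.35
position: [0.4613, 0.3748, 0.1856]
ee_rot: [0.247, -3.132, 0.0]
force: [-1.6, 0.2, 0.4]
width: 0.108
gripper_force: 0.9
clock: 14.85
position: [0.4678, 0.376, 0.1853]
ee_rot: [0.248, -3.126, 0.003]
force: [-12.5, -2.5, 8.3]
width: 0.105
gripper_force: 7.1
shift [ 0.0009  0.0005 -0.0007] roll 0.001 yawY 99.1 pos [0.4678 0.376  0.1853] j7 1.0 t 14.85 F [-12.5  -2.5   8.3] w 0.0097
caddy pos [-35.1  26.5] F [-12.7  -0.5]
```

```bash
python3 -m inch '-0.002 0 0 0 0.01; -0.004 0 0 0 0.01; -0.004 0 0 0 0.01'; python3 - <<'E'
from h import *
gc(-36,27,.186,99)
E
python3 -m inch '0.01 0 0 0 0.01; 0.02 0 -0.02 0 0.01; 0.02 -0.02 -0.05 0 0.01; 0.02 -0.05 -0.06 0 0.01; 0 -0.08 -0.06 0 0.01'; python3 - <<'E'
from h import *
gc(25,-55,.186,99)
save("top","t5")
E
```

```text
clock: 15.15
position: [0.4689, 0.3765, 0.1847]
ee_rot: [0.25, -3.12, 0.006]
force: [-22.4, -5.3, 12.9]
width: 0.109
gripper_force: 11.6
shift [ 0.002   0.0002 -0.0013] roll 0.003 yawY 99.2 pos [0.4689 0.3765 0.1847] j7 1.0 t 15.15 F [-22.4  -5.3  12.9] w 0.01
caddy pos [-34.   26.8] F [-23.   -1.7]
clock: 15.65
position: [0.486, 0.2981, 0.248]
ee_rot: [-0.251, 3.129, 0.004]
force: [0.5, 0.4, -0.1]
width: 0.108
gripper_force: 0.0
shift [-0.0542 -0.0021  0.0621] roll 0.003 yawY 99.2 pos [0.486  0.2981 0.248 ] j7 1.12 t 15.65 F [ 0.5  0.4 -0.1] w 0.01
caddy pos [-29.4 -53.2] F [0.6 0.3]
```

```bash
python3 -m inch '-0.03 -0.002 0 0 0.01; -0.054 -0.002 0.02 0 0.01; -0.054 -0.002 0.05 0 0.01; -0.054 -0.002 0.06 0 0.01; -0.054 -0.002 0.0615 0 0.01'; python3 -m inch '0 0.007 0 0 0.01; 0 0.014 0 0 0.01; 0 0.018 0 0 0.01; 0 0.022 0 0 0.01; 0 0.025 0 0 0.01'; python3 - <<'E'
from h import *
gc(25,-25,.186,99)
E
```

```text
clock: 16.2
position: [0.5405, 0.3036, 0.1844]
ee_rot: [0.245, -3.132, 0.002]
force: [-0.6, -4.0, 8.5]
width: 0.11
gripper_force: 4.1
clock: 16.7
position: [0.5362, 0.3295, 0.1844]
ee_rot: [-0.247, 3.132, 0.0]
force: [-0.2, -0.9, 2.6]
width: 0.108
gripper_force: 1.1
shift [ 0.0001  0.0051 -0.0016] roll 0.001 yawY 99.0 pos [0.5362 0.3295 0.1844] j7 1.13 t 16.7 F [-0.2 -0.9  2.6] w 0.0099
caddy pos [ 25.1 -30.1] F [-0.3 -0.9]
```

```bash
python3 -m inch '0 0 -0.0012 0 0.01; 0 0.002 -0.0012 0 0.01; 0 0.004 -0.0012 0 0.01; 0 0.006 -0.0012 0 0.01; 0 0.008 -0.0012 0 0.01'; python3 - <<'E'
from h import *
gc(25,-25,.186,99)
E
python3 -m inch '0 0.002 0 0 0.01; 0 0.003 0 0 0.01; 0 0.003 0 0 0.01'; python3 - <<'E'
from h import *
gc(25,-25,.186,99)
E
```

```text
clock: 17.2
position: [0.535, 0.337, 0.1854]
ee_rot: [0.246, -3.132, -0.0]
force: [0.3, 0.3, 0.0]
width: 0.107
gripper_force: 0.0
shift [ 0.0001 -0.0025 -0.0006] roll -0.0 yawY 99.0 pos [0.535  0.337  0.1854] j7 1.12 t 17.2 F [0.3 0.3 0. ] w 0.0098
caddy pos [ 25.1 -22.5] F [0.3 0.2]
clock: 17.5
position: [0.5349, 0.3386, 0.1854]
ee_rot: [0.245, -3.132, 0.003]
force: [-0.1, -5.8, 2.2]
width: 0.11
gripper_force: 2.5
shift [ 0.0002 -0.0041 -0.0006] roll -0.001 yawY 98.9 pos [0.5349 0.3386 0.1854] j7 1.12 t 17.5 F [-0.1 -5.8  2.2] w 0.0101
caddy pos [ 25.2 -20.9] F [-1.  -5.7]
```

```bash
python3 -m inch '0 0.002 0 0 0.01; 0 0.004 0 0 0.01; 0 0.004 0 0 0.01'; python3 -m inch '0 -0.015 0 0 0.01; 0 -0.03 -0.02 0 0.01; 0 -0.06 -0.06 0 0.01; 0 -0.09 -0.1 0 0.04; 0 -0.13 -0.12 0 0.0918';python3 -m inch '0 -0.04 0 0 0.0918; 0 -0.08 0 0 0.0918; 0 -0.12 0 0 0.0918; 0 -0.16 0 0 0.0918; 0 -0.2 0 0 0.0918'; python3 - <<'E'
from h import *
a=save("top","t6");b=save("side","s6")
x=cv2.resize(a[185:245,170:240],(0,0),fx=6,fy=6,interpolation=2);y=cv2.resize(b[300:400,150:300],(0,0),fx=2.5,fy=3.6,interpolation=2)
cv2.imwrite("pics/c6.png",np.hstack([x,y])[:,:,::-1])
from collections import Counter
for q in["small1","large1"]:
  for cam in("top","side"):
    print(q,cam,[(round(r["conf"],2),px2w(cam,r["point"],0)[:2].round(3).tolist()) for r in arm.place_of(cam,q)])
go(.6,-.306,.25)
E
```

```text
clock: 17.8
position: [0.5349, 0.3395, 0.1854]
ee_rot: [0.241, -3.131, 0.01]
force: [-0.0, -14.8, 9.4]
width: 0.105
gripper_force: 7.6
clock: 18.3
position: [0.5548, 0.2159, 0.3088]
ee_rot: [-0.25, 3.127, 0.005]
force: [1.6, -0.3, -0.5]
width: 0.234
gripper_force: 0.0
clock: 18.8
position: [0.5856, 0.0162, 0.3056]
ee_rot: [-0.247, 3.131, 0.001]
force: [-0.7, -0.1, 0.1]
width: 0.67
gripper_force: 0.0
small1 top [(0.6, [0.474, -0.303]), (0.47, [0.602, -0.312])]
small1 side [(0.82, [0.592, -0.292]), (0.7, [0.467, -0.291]), (0.34, [0.502, 0.357])]
large1 top [(0.84, [0.608, -0.526]), (0.8, [0.426, -0.382]), (0.79, [0.527, -0.397]), (0.59, [0.358, -0.293])]
large1 side [(0.95, [0.366, -0.308]), (0.91, [0.601, -0.514]), (0.81, [0.539, -0.415]), (0.68, [0.42, -0.388])]
shift [ 0.0369 -0.3233  0.055 ] roll 0.0 yawY 99.1 pos [0.5855 0.0191 0.3054] j7 1.65 t 19.1 F [ 0.7  0.9 -0.2] w 0.0855
```

View pics/c6.png

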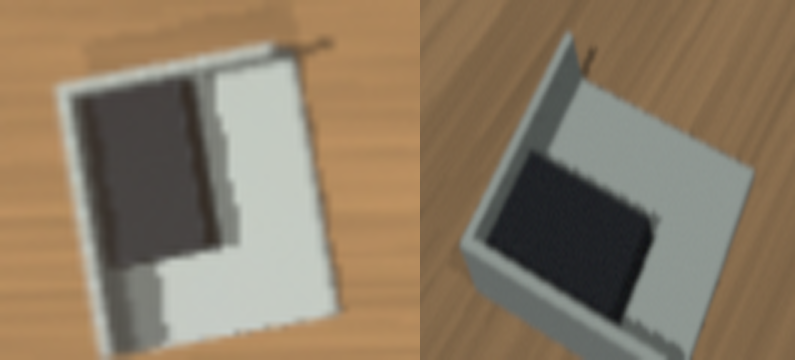

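The pile is square and flush in the caddy corner in both views. Now the glasses, all gripped with tool y along the insert's y (88°).

```bash
python3 -m inch '0.007 -0.04 0 0.1 0.0918; 0.014 -0.08 0 0.19 0.0918; 0.02 -0.12 0 0.19 0.0918; 0.028 -0.16 0 0.19 0.0918; 0.035 -0.2 0 0.19 0.0918';  python3 - <<'E'
from h import *
go(.6,-.305,.255,88)
E
```

```text
clock: 19.6
position: [0.5826, -0.1846, 0.3054]
ee_rot: [0.046, 3.141, 0.001]
force: [0.4, 0.4, -0.1]
width: 1.002
gripper_force: 0.0
shift [-0.0209 -0.1198  0.0503] roll 0.005 yawY 88.3 pos [ 0.5826 -0.1846  0.3054] j7 1.85 t 19.6 F [ 0.4  0.4 -0.1] w 0.092
```

```bash
python3 -m inch '-0.007 -0.04 0 0.005 0.0918; -0.014 -0.08 0.02 0.005 0.0918; -0.021 -0.12 0.035 0.005 0.0918; -0.021 -0.12 0.05 0.005 0.0918; -0.021 -0.12 0.05 0.005 0.0918';  python3 - <<'E'
from h import *
save("top","t7")
print([(round(r["conf"],2),px2w("side",r["point"],0)[:2].round(3).tolist()) for r in arm.place_of("side","small1")])
go(.6,-.305,.188,88)
E
```

```text
clock: 20.1
position: [0.599, -0.3048, 0.2528]
ee_rot: [-0.059, -3.137, -0.003]
force: [-0.1, 1.3, 0.1]
width: 1.0
gripper_force: 0.0
[(0.82, [0.592, -0.292]), (0.7, [0.467, -0.291]), (0.34, [0.502, 0.357])]
shift [ 0.     -0.0018  0.0672] roll -0.0 yawY 88.0 pos [ 0.6001 -0.3033  0.2552] j7 2.03 t 20.2 F [-0.5  0.1  0.6] w 0.0923
```

```bash
python3 -m inch '0 -0.002 0.03 0 0.0918; 0 -0.002 0.055 0 0.0918; 0 -0.002 0.067 0 0.0918; 0 -0.002 0.067 0 0.045; 0 -0.002 0.067 0 0.045' 15; python3 -m inch '0 0 0 0 0.045; 0 0 0 0 0.045; 0 0 0 0 0.045; 0 0 -0.02 0 0.045; 0 0 -0.06 0 0.045'; python3 -m inch '0 0.01 -0.03 0 0.045; 0 0.05 -0.04 0 0.045; 0 0.09 -0.04 0 0.045; 0 0.13 -0.04 0 0.045; 0 0.17 -0.04 0 0.045';python3 - <<'E'
from h import *
go(.5907,-.0259,.25,88)
E
```

```text
clock: 20.7
position: [0.6001, -0.3071, 0.1897]
ee_rot: [0.058, 3.14, -0.0]
force: [0.5, 0.5, 0.5]
width: 0.877
gripper_force: 0.0
clock: 21.2
position: [0.598, -0.307, 0.2461]
ee_rot: [-0.059, -3.135, -0.004]
force: [1.3, -0.8, -1.1]
width: 0.566
gripper_force: 14.9
clock: 21.7
position: [0.6055, -0.1364, 0.2889]
ee_rot: [0.06, 3.14, 0.0]
force: [0.5, -0.1, -1.5]
width: 0.566
gripper_force: 14.9
shift [0.019  0.1099 0.0389] roll -0.003 yawY 87.8 pos [ 0.6055 -0.1364  0.2889] j7 1.76 t 21.7 F [ 0.5 -0.1 -1.5] w 0.0519
```

```bash
python3 -m inch '0.005 0.03 0 0 0.045; 0.01 0.06 0 0 0.045; 0.015 0.09 0 0 0.045; 0.019 0.11 0.02 0 0.045; 0.019 0.11 0.04 0 0.045';python3 - <<'E'
from h import *
go(.5907,-.0259,.1935,88)
E
```

```text
clock: 22.2
position: [0.5909, -0.023, 0.2487]
ee_rot: [0.052, 3.14, 0.004]
force: [-0.3, -0.3, -1.0]
width: 0.567
gripper_force: 14.9
shift [ 0.0001 -0.003   0.0552] roll 0.002 yawY 88.1 pos [ 0.5909 -0.023   0.2487] j7 1.58 t 22.2 F [-0.3 -0.3 -1. ] w 0.052
```

```bash
python3 -m inch '0 -0.001 0.03 0 0.045; 0 -0.001 0.048 0 0.045; 0 -0.001 0.055 0 0.045; 0 -0.001 0.056 0 0.045; 0 -0.001 0.056 0 0.045';python3 - <<'E'
from h import *
go(.5907,-.0259,.1925,88)
E
```

```text
clock: 22.7
position: [0.591, -0.0282, 0.1931]
ee_rot: [0.06, 3.141, 0.0]
force: [-1.4, -0.5, 3.3]
width: 0.578
gripper_force: 15.1
shift [0.0004 0.0023 0.0006] roll -0.003 yawY 87.8 pos [ 0.591  -0.0282  0.1931] j7 1.6 t 22.7 F [-1.4 -0.5  3.3] w 0.0531
```

```bash
python3 -m inch '0 0 0 0 0.068; 0 0 0 0 0.068; 0 0 0 0 0.068; 0 0 -0.03 0 0.068; 0 0 -0.075 0 0.0918'; python3 -m inch '0.01 -0.04 -0.01 0 0.0918; 0.033 -0.08 -0.01 0 0.0918; 0.056 -0.12 -0.01 0 0.0918; 0.08 -0.16 -0.01 0 0.0918; 0.1 -0.2 -0.01 0 0.0918';python3 - <<'E'
from h import *
save("side","s8");save("top","t8")
for c in("side","top"):print([(round(r["conf"],2),px2w(c,r["point"],0)[:2].round(3).tolist()) for r in arm.place_of(c,"small1")+arm.place_of(c,"large1")])
go(.475,-.30,.255,88)
E
```

```text
clock: 23.2
position: [0.5898, -0.0282, 0.2659]
ee_rot: [-0.059, -3.136, 0.001]
force: [1.7, -0.6, 0.3]
width: 0.79
gripper_force: 0.0
clock: 23.7
position: [0.4819, -0.2257, 0.2776]
ee_rot: [0.06, 3.141, -0.0]
force: [-0.2, -0.5, 0.9]
width: 0.999
gripper_force: 0.0
[(0.67, [0.591, -0.029]), (0.62, [0.475, -0.303]), (0.61, [0.428, -0.414]), (0.6, [0.364, -0.285]), (0.58, [0.597, -0.522]), (0.57, [0.536, -0.413])]
[(0.6, [0.596, -0.039]), (0.49, [0.571, 0.427]), (0.7, [0.53, -0.399]), (0.68, [0.607, -0.524]), (0.59, [0.43, -0.403])]
shift [ 0.0063 -0.077   0.0224] roll -0.002 yawY 87.9 pos [ 0.484  -0.2233  0.2774] j7 1.96 t 24.0 F [-0.1 -0.2  0. ] w 0.0918
```

```bash
python3 -m inch '0.004 -0.04 0 0 0.0918; 0.007 -0.078 0.02 0 0.0918; 0.007 -0.078 0.05 0 0.0918; 0.007 -0.078 0.08 0 0.0918; 0.007 -0.078 0.0885 0 0.0918' 15; python3 -m inch '0 0 0 0 0.045; 0 0 0 0 0.045; 0 0 0 0 0.045; 0 0 0 0 0.045; 0 0 0 0 0.045'; python3 -m inch '0 0 -0.03 0 0.045; 0 0 -0.07 0 0.045; 0 0.03 -0.1 0 0.045; 0 0.07 -0.1 0 0.045; 0 0.11 -0.1 0 0.045';python3 - <<'E'
from h import *
go(.5207,-.0245,.25,88)
E
```

```text
clock: 24.5
position: [0.4735, -0.3, 0.1861]
ee_rot: [-0.056, -3.138, -0.004]
force: [-1.0, -0.3, -1.2]
width: 1.0
gripper_force: 0.0
clock: 25.0
position: [0.4737, -0.302, 0.1898]
ee_rot: [0.059, 3.14, -0.001]
force: [-1.1, -0.6, 0.0]
width: 0.616
gripper_force: 0.0
clock: 25.5
position: [0.4777, -0.1914, 0.2904]
ee_rot: [0.062, 3.138, -0.001]
force: [0.6, 0.4, -1.1]
width: 0.553
gripper_force: 14.9
shift [-0.0363  0.1684  0.0405] roll -0.005 yawY 87.7 pos [ 0.4777 -0.1914  0.2904] j7 1.9 t 25.5 F [ 0.6  0.4 -1.1] w 0.0508
```

```bash
python3 -m inch '-0.008 0.04 0 0 0.045; -0.016 0.08 0 0 0.045; -0.025 0.12 0 0 0.045; -0.036 0.168 0.02 0 0.045; -0.036 0.168 0.04 0 0.045';python3 -m inch '0 0 0.02 0 0.045; 0 0 0.034 0 0.045; 0 0 0.041 0 0.045; 0 0 0.043 0 0.045; 0 0 0.0445 0 0.045';python3 - <<'E'
from h import *
go(.5207,-.0245,.2,88)
a=save("side","s9");cv2.imwrite("pics/c9.png",cv2.resize(a[160:300,230:430],(0,0),fx=3,fy=3)[:,:,::-1])
E
```

```text
clock: 26.0
position: [0.5217, -0.0187, 0.2495]
ee_rot: [0.046, 3.137, 0.006]
force: [-0.5, -0.7, -0.8]
width: 0.556
gripper_force: 14.9
clock: 26.5
position: [0.5197, -0.0255, 0.2059]
ee_rot: [-0.06, -3.141, -0.001]
force: [-7.8, 1.4, 25.0]
width: 0.554
gripper_force: 15.9
shift [-0.0009  0.001   0.0059] roll -0.003 yawY 87.8 pos [ 0.5197 -0.0255  0.2059] j7 1.58 t 26.5 F [-7.8  1.4 25. ] w 0.0509
```

View pics/c9.png

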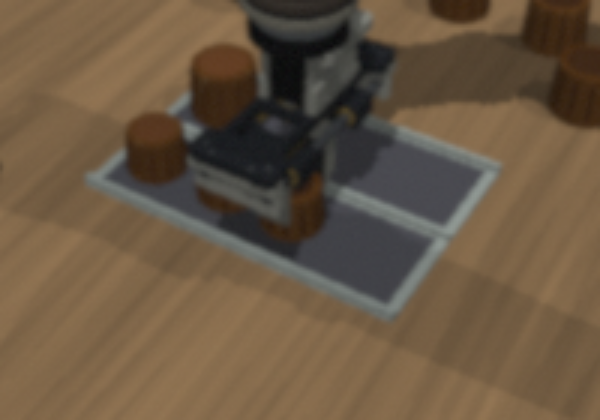

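The second small glass is standing in the row and pressing lightly on its floor. I'll release it and move on to the large ones.

```bash
python3 -m inch '0 0 -0.002 0 0.045; 0 0 -0.002 0 0.068; 0 0 -0.002 0 0.068; 0 0 -0.002 0 0.068; 0 0 -0.02 0 0.068'; python3 -m inch '0 0 -0.03 0 0.068; 0 0 -0.06 0 0.0918; 0 -0.04 -0.07 0 0.0918; 0 -0.08 -0.07 0 0.0918; 0 -0.12 -0.07 0 0.0918';python3 -m inch '0 -0.04 0 0 0.0918; 0 -0.08 0 0 0.0918; 0 -0.12 0 0 0.0918; 0 -0.16 0 0 0.0918; 0 -0.2 0 0 0.0918';python3 - <<'E'
from h import *
save("side","s10");save("top","t10")
for c in("side","top"):print([(round(r["conf"],2),px2w(c,r["point"],0)[:2].round(3).tolist()) for r in arm.place_of(c,"small1")+arm.place_of(c,"large1")])
go(.532,-.404,.196,88)
E
```

```text
clock: 27.05
position: [0.5191, -0.0256, 0.223]
ee_rot: [-0.059, -3.137, 0.0]
force: [-0.1, -0.6, -0.2]
width: 0.739
gripper_force: 0.0
clock: 27.55
position: [0.5154, -0.1466, 0.2951]
ee_rot: [0.058, 3.14, -0.0]
force: [-0.1, 0.2, 0.5]
width: 0.991
gripper_force: 0.0
clock: 28.05
position: [0.5075, -0.347, 0.2942]
ee_rot: [-0.06, -3.141, -0.0]
force: [0.3, 0.4, 1.0]
width: 1.001
gripper_force: 0.0
[(0.72, [0.587, -0.024]), (0.95, [0.532, -0.406]), (0.72, [0.363, -0.291]), (0.71, [0.423, -0.399]), (0.54, [0.59, -0.509])]
[(0.77, [0.588, -0.026]), (0.73, [0.5, 0.365]), (0.62, [0.524, -0.032]), (0.8, [0.352, -0.296]), (0.71, [0.432, -0.4]), (0.6, [0.539, -0.394]), (0.49, [0.603, -0.529])]
shift [-0.0261 -0.059   0.098 ] roll -0.002 yawY 87.9 pos [ 0.5081 -0.3442  0.2941] j7 2.15 t 28.35 F [ 0.1  0.5 -1.2] w 0.0917
```

```bash
python3 -m inch '-0.013 -0.03 0.01 0 0.0918; -0.026 -0.059 0.03 0 0.0918; -0.026 -0.059 0.06 0 0.0918; -0.026 -0.059 0.09 0 0.0918; -0.026 -0.059 0.098 0 0.0918' 18; python3 -m inch '0 0 0 0 0.055; 0 0 0 0 0.055; 0 0 0 0 0.055; 0 0 0 0 0.055; 0 0 0 0 0.055'; python3 -m inch '0 0 -0.03 0 0.055; 0 0 -0.07 0 0.055; 0 0.03 -0.1 0 0.055; 0 0.07 -0.1 0 0.055; 0 0.11 -0.1 0 0.055';python3 - <<'E'
from h import *
go(.5823,-.1257,.25,88)
E
```

```text
clock: 28.85
position: [0.5312, -0.4027, 0.193]
ee_rot: [-0.056, -3.137, -0.006]
force: [-0.9, 0.8, -0.8]
width: 1.003
gripper_force: 0.0
clock: 29.35
position: [0.5321, -0.4052, 0.1979]
ee_rot: [0.059, 3.139, -0.001]
force: [-1.2, 1.2, 7.5]
width: 0.678
gripper_force: 18.2
clock: 29.85
position: [0.5357, -0.2947, 0.2981]
ee_rot: [0.062, 3.138, -0.002]
force: [0.5, 0.8, -1.9]
width: 0.683
gripper_force: 17.9
shift [-0.0398  0.1708  0.0481] roll -0.004 yawY 87.7 pos [ 0.5357 -0.2947  0.2981] j7 2.05 t 29.85 F [ 0.5  0.8 -1.9] w 0.0627
```

```bash
python3 -m inch '-0.01 0.04 0 0 0.055; -0.02 0.08 0 0 0.055; -0.03 0.12 0 0 0.055; -0.04 0.171 0.02 0 0.055; -0.04 0.171 0.045 0 0.055';python3 -m inch '0 0 0.02 0 0.055; 0 0 0.036 0 0.055; 0 0 0.044 0 0.055; 0 0 0.048 0 0.055; 0 0 0.05 0 0.055';python3 - <<'E'
from h import *
go(.5823,-.1257,.2,88)
E
```

```text
clock: 30.35
position: [0.5846, -0.1185, 0.2527]
ee_rot: [0.046, 3.136, 0.006]
force: [0.7, 0.7, -2.3]
width: 0.679
gripper_force: 17.9
clock: 30.85
position: [0.5822, -0.1263, 0.2018]
ee_rot: [0.06, 3.141, -0.0]
force: [-5.8, 1.9, 15.8]
width: 0.679
gripper_force: 18.4
shift [-0.      0.0006  0.0018] roll -0.003 yawY 87.8 pos [ 0.5822 -0.1263  0.2018] j7 1.78 t 30.85 F [-5.8  1.9 15.8] w 0.0624
```

```bash
python3 -m inch '0 0 -0.002 0 0.055; 0 0 -0.002 0 0.076; 0 0 -0.002 0 0.076; 0 0 -0.002 0 0.076; 0 0 -0.02 0 0.076'; python3 -m inch '0 0 -0.03 0 0.076; 0 0 -0.06 0 0.0918; 0.02 -0.04 -0.075 0 0.0918; 0.04 -0.08 -0.075 0 0.0918; 0.06 -0.12 -0.075 0 0.0918';python3 -m inch '0.02 -0.04 0 0 0.0918; 0.04 -0.07 0 0 0.0918; 0.06 -0.1 0 0 0.0918; 0.08 -0.13 0 0 0.0918; 0.08 -0.15 0 0 0.0918';python3 - <<'E'
from h import *
save("side","s11");save("top","t11")
for c in("side","top"):print([(round(r["conf"],2),px2w(c,r["point"],0)[:2].round(3).tolist()) for r in arm.place_of(c,"small1")+arm.place_of(c,"large1")])
go(.426,-.399,.197,88)
E
```

```text
clock: 31.35
position: [0.5814, -0.1258, 0.22]
ee_rot: [-0.059, -3.138, -0.001]
force: [-0.6, 0.2, 0.2]
width: 0.83
gripper_force: 0.0
clock: 31.85
position: [0.5172, -0.2447, 0.2975]
ee_rot: [0.058, 3.139, -0.001]
force: [-0.2, -1.1, 0.1]
width: 1.0
gripper_force: 0.0
clock: 32.35
position: [0.4286, -0.3933, 0.2968]
ee_rot: [-0.067, -3.139, 0.001]
force: [0.0, 0.2, 0.2]
width: 1.001
gripper_force: 0.0
[(0.7, [0.533, -0.04]), (0.95, [0.595, -0.524]), (0.78, [0.368, -0.307]), (0.6, [0.43, -0.401])]
[(0.67, [0.593, -0.034]), (0.65, [0.526, -0.031]), (0.65, [0.353, -0.293]), (0.63, [0.61, -0.523]), (0.56, [0.588, -0.121]), (0.4, [0.427, -0.391])]
shift [ 0.0063 -0.01    0.0993] roll -0.001 yawY 87.9 pos [ 0.4327 -0.3894  0.2963] j7 2.29 t 32.65 F [0.8 0.8 0. ] w 0.0916
```

```bash
python3 -m inch '0.005 -0.01 0.03 0 0.0918; 0.006 -0.01 0.06 0 0.0918; 0.006 -0.01 0.085 0 0.0918; 0.006 -0.01 0.099 0 0.0918; 0.006 -0.01 0.099 0 0.055' 18; python3 -m inch '0 0 0 0 0.055; 0 0 0 0 0.055; 0 0 0 0 0.055; 0 0 0 0 0.055; 0 0 0 0 0.055'; python3 -m inch '0 0 -0.03 0 0.055; 0 0 -0.07 0 0.055; 0 0.03 -0.1 0 0.055; 0 0.07 -0.1 0 0.055; 0 0.11 -0.1 0 0.055';python3 - <<'E'
from h import *
go(.5093,-.1245,.25,88)
E
```

```text
clock: 33.15
position: [0.4257, -0.3989, 0.1958]
ee_rot: [-0.057, -3.139, -0.004]
force: [-0.5, -0.3, 0.4]
width: 0.949
gripper_force: 0.0
clock: 33.65
position: [0.4261, -0.4002, 0.1985]
ee_rot: [0.059, 3.14, -0.001]
force: [0.1, 2.3, 6.4]
width: 0.678
gripper_force: 18.2
clock: 34.15
position: [0.4298, -0.2898, 0.2988]
ee_rot: [0.062, 3.138, -0.002]
force: [0.1, 1.4, -2.4]
width: 0.681
gripper_force: 17.9
shift [-0.0728  0.1683  0.0488] roll -0.005 yawY 87.7 pos [ 0.4298 -0.2898  0.2988] j7 2.12 t 34.15 F [ 0.1  1.4 -2.4] w 0.0625
```

```bash
python3 -m inch '-0.018 0.04 0 0 0.055; -0.035 0.08 0 0 0.055; -0.053 0.12 0 0 0.055; -0.073 0.168 0.01 0 0.055; -0.073 0.168 0.03 0 0.055';python3 -m inch '0 0 0.025 0 0.055; 0 0 0.045 0 0.055; 0 0 0.06 0 0.055; 0 0 0.064 0 0.055; 0 0 0.0655 0 0.055';python3 - <<'E'
from h import *
go(.5093,-.1245,.2,88)
E
```

```text
clock: 34.65
position: [0.5126, -0.1184, 0.2686]
ee_rot: [0.045, 3.136, 0.005]
force: [-0.2, -0.2, -1.9]
width: 0.678
gripper_force: 17.9
clock: 35.15
position: [0.5084, -0.1253, 0.2023]
ee_rot: [-0.06, -3.139, -0.001]
force: [-7.8, 2.1, 19.3]
width: 0.68
gripper_force: 18.5
shift [-0.0008  0.0008  0.0023] roll -0.003 yawY 87.8 pos [ 0.5084 -0.1253  0.2023] j7 1.79 t 35.15 F [-7.8  2.1 19.3] w 0.0624
```

```bash
python3 -m inch '0 0 -0.002 0 0.055; 0 0 -0.002 0 0.076; 0 0 -0.002 0 0.076; 0 0 -0.002 0 0.076; 0 0 -0.02 0 0.076'; python3 -m inch '0 0 -0.03 0 0.076; 0 0 -0.06 0 0.0918; 0.03 -0.03 -0.075 0 0.0918; 0.06 -0.06 -0.075 0 0.0918; 0.09 -0.09 -0.075 0 0.0918';python3 -m inch '0.02 -0.03 0 0 0.0918; 0.04 -0.05 0 0 0.0918; 0.06 -0.07 0 0 0.0918; 0.06 -0.07 0 0 0.0918';python3 - <<'E'
from h import *
save("side","s12");save("top","t12")
for c in("side","top"):print([(round(r["conf"],2),px2w(c,r["point"],0)[:2].round(3).tolist()) for r in arm.place_of(c,"small1")+arm.place_of(c,"large1")])
go(.361,-.298,.197,88)
E
```

```text
clock: 35.65
position: [0.5085, -0.125, 0.2208]
ee_rot: [-0.059, -3.138, -0.001]
force: [-0.5, -1.0, -1.0]
width: 0.827
gripper_force: 0.0
clock: 36.15
position: [0.415, -0.2125, 0.2977]
ee_rot: [0.058, 3.139, -0.001]
force: [0.2, -0.2, -0.5]
width: 1.001
gripper_force: 0.0
clock: 36.55
position: [0.3503, -0.2819, 0.2972]
ee_rot: [-0.068, -3.14, 0.001]
force: [-0.1, -0.7, -0.2]
width: 0.999
gripper_force: 0.0
[(0.95, [0.586, -0.028]), (0.56, [0.522, -0.029]), (0.93, [0.6, -0.533]), (0.83, [0.365, -0.304]), (0.6, [0.579, -0.132]), (0.57, [0.51, -0.134])]
[(0.78, [0.597, -0.032]), (0.6, [0.516, -0.033]), (0.72, [0.509, -0.127]), (0.66, [0.577, -0.113]), (0.56, [0.607, -0.527]), (0.55, [0.36, -0.298])]
shift [-0.0076 -0.0191  0.0999] roll -0.001 yawY 87.9 pos [ 0.3541 -0.2787  0.2969] j7 2.18 t 36.85 F [-0.3 -0.3  1. ] w 0.0919
```

```bash
python3 -m inch '-0.005 -0.02 0.01 0 0.0918; -0.008 -0.02 0.05 0 0.0918; -0.008 -0.02 0.085 0 0.0918; -0.008 -0.02 0.1 0 0.0918; -0.008 -0.02 0.1 0 0.055' 18; python3 -m inch '0 0 0 0 0.055; 0 0 0 0 0.055; 0 0 0 0 0.055; 0 0 0 0 0.055; 0 0 0 0 0.055'; python3 -m inch '0 0 -0.03 0 0.055; 0 0 -0.07 0 0.055; -0.01 0.03 -0.1 0 0.055; -0.03 0.07 -0.1 0 0.055; -0.05 0.11 -0.1 0 0.055';python3 - <<'E'
from h import *
go(.4374,-.122,.25,88)
E
```

```text
clock: 37.35
position: [0.3603, -0.2986, 0.1949]
ee_rot: [-0.057, -3.138, -0.004]
force: [0.2, -0.2, 0.7]
width: 0.949
gripper_force: 0.0
clock: 37.85
position: [0.3609, -0.2998, 0.1979]
ee_rot: [0.059, 3.139, -0.001]
force: [-0.1, 1.0, 7.2]
width: 0.678
gripper_force: 18.2
clock: 38.35
position: [0.4149, -0.1909, 0.2985]
ee_rot: [0.063, 3.138, -0.001]
force: [1.3, 0.4, -2.9]
width: 0.684
gripper_force: 17.9
shift [-0.0195  0.0698  0.0485] roll -0.005 yawY 87.7 pos [ 0.4149 -0.1909  0.2985] j7 1.94 t 38.35 F [ 1.3  0.4 -2.9] w 0.0628
```

```bash
python3 -m inch '-0.01 0.035 0 0 0.055; -0.0205 0.069 0.01 0 0.055; -0.0205 0.069 0.03 0 0.055; -0.0205 0.069 0.04 0 0.055; -0.0205 0.069 0.04 0 0.055';python3 - <<'E'
from h import *
go(.4388,-.122,.2005,88)
E
```

```text
clock: 38.85
position: [0.4368, -0.1239, 0.256]
ee_rot: [-0.061, -3.138, 0.0]
force: [-0.5, 0.3, -2.1]
width: 0.682
gripper_force: 17.9
shift [-0.0021  0.002   0.0555] roll -0.004 yawY 87.8 pos [ 0.4368 -0.1239  0.256 ] j7 1.79 t 38.85 F [-0.5  0.3 -2.1] w 0.0626
```

```bash
python3 -m inch '-0.002 0.002 0.025 0 0.055; -0.002 0.002 0.045 0 0.055; -0.002 0.002 0.051 0 0.055; -0.002 0.002 0.053 0 0.055; -0.002 0.002 0.054 0 0.055';python3 - <<'E'
from h import *
go(.4388,-.122,.2,88)
E
python3 -m inch '0 0 -0.001 0 0.055; 0 0 -0.001 0 0.076; 0 0 -0.001 0 0.076; 0 0 -0.001 0 0.076; 0 0 -0.02 0 0.076'; python3 -m inch '0 0 -0.03 0 0.076; 0 0 -0.06 0 0.0918; 0 -0.04 -0.09 0 0.0918; 0 -0.08 -0.1 0 0.0918; 0 -0.12 -0.1 0 0.0918';python3 -m inch '0 -0.04 0 0 0.0918; 0 -0.07 0 0 0.0918; 0 -0.1 0 0 0.0918; 0 -0.13 0 0 0.0918';python3 - <<'E'
from h import *
a=save("side","s13");b=save("top","t13")
x=cv2.resize(b[140:260,170:470],(0,0),fx=2.6,fy=2.5,interpolation=2);y=cv2.resize(a[130:400,130:450],(780,290),interpolation=2)
cv2.imwrite("pics/c13.png",np.vstack([x,y])[:,:,::-1])
for c in("side","top"):
  for q in("small1","large1"):print(c,q,[(round(r["conf"],2),px2w(c,r["point"],0.004)[:2].round(3).tolist()) for r in arm.place_of(c,q)])
E
```

```text
clock: 39.35
position: [0.4399, -0.1222, 0.2036]
ee_rot: [0.061, 3.14, -0.0]
force: [0.1, -0.1, -2.3]
width: 0.68
gripper_force: 17.9
shift [0.0011 0.0001 0.0036] roll -0.004 yawY 87.8 pos [ 0.4399 -0.1222  0.2036] j7 1.81 t 39.35 F [ 0.1 -0.1 -2.3] w 0.0625
clock: 39.85
position: [0.4391, -0.1214, 0.2219]
ee_rot: [-0.059, -3.138, -0.001]
force: [0.3, -0.8, 0.2]
width: 0.827
gripper_force: 0.0
clock: 40.35
position: [0.4357, -0.2429, 0.3253]
ee_rot: [0.057, 3.137, -0.002]
force: [0.4, 0.9, 0.1]
width: 0.998
gripper_force: 0.0
clock: 40.75
position: [0.43, -0.3726, 0.323]
ee_rot: [0.06, 3.141, 0.0]
force: [-0.1, 0.2, -1.0]
width: 0.998
gripper_force: 0.0
side small1 [(0.65, [0.524, -0.025])]
side large1 [(0.9, [0.588, -0.137]), (0.88, [0.445, -0.117]), (0.71, [0.506, -0.123]), (0.63, [0.598, -0.507])]
top small1 [(0.6, [0.528, -0.027]), (0.55, [0.669, -0.027]), (0.47, [0.583, -0.022])]
top large1 [(0.87, [0.435, -0.12]), (0.8, [0.51, -0.129]), (0.67, [0.605, -0.52]), (0.5, [0.593, -0.122]), (0.41, [0.735, -0.33])]
```

View pics/c13.png

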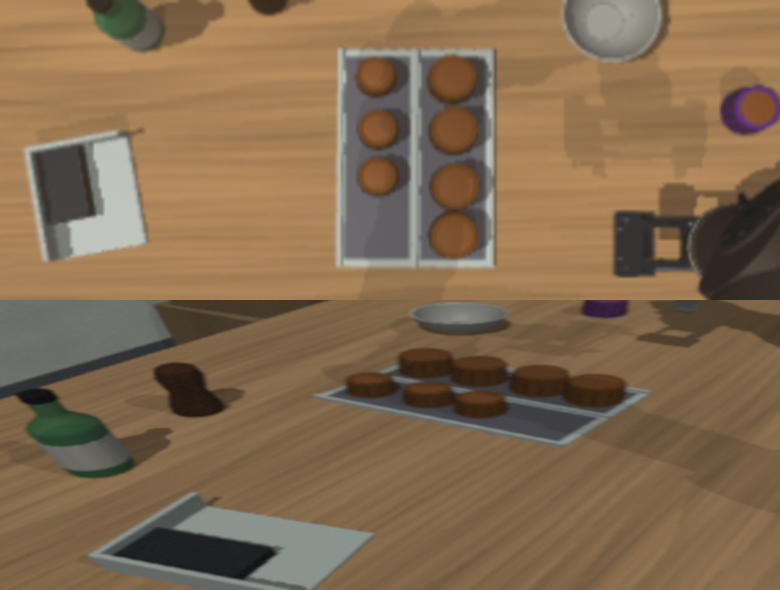

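The picture shows both rows filled by size, with four large on the right and three small on the left. The pile is square in the caddy corner, and the bottle, mill, bowl and purple look-alike are untouched.

```bash
python3 -c "
from cell import arm
print(arm.sign_off())"
```

```text
the job is handed in; nothing more can be done
None
```

The job is handed in: the one loose slate is on the pile, which is tapped square and flush against both caddy walls, and all five loose glasses stand upside down in the rows of their size. The last pictures confirm it.

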